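Click the filter wheel round to its empty opening

TASK

Clear the beam of the little lamp bench for a reference reading: with a fingertip, gently flick the star-edged filter wheel round by its lobes, click by click and whichever way you like, until its one empty opening (the one without a filter glass) stands in the beam, and leave the wheel resting in that click. Nothing is to be picked up: leave everything else on the breadboard and the table where it is.

Things in the scene. Friction and masses are not known exactly. Their poses are not given: they have to be found in the camera images.
- filter_bench: Black optical breadboard, 360 x 240 x 12 mm, fixed to the table. Origin: at table height, straight under the filter wheel's centre; the board reaches 190 mm from there along -x, 170 mm along +x, 120 mm either way along y. Its x axis is level and runs along the beam and the wheel's axle, from the lamp to the detector; y is level, lies in the plane of the wheel and points to the robot's left; z is up.
- filter_wheel: Upright grey plastic wheel, 12 mm thick, turning either way without stops about the bench's x axis. Origin: on the axle, mid-thickness, 115 mm above the table. Disc of 44 mm radius; six rounded lobes, 14 mm wide, stand out to 69 mm radius, 60 degrees apart, midway between six openings centred at 31 mm radius. Its own -z axis points from the axle to the empty opening.
- wheel_top (a point): Fixed point straight above the axle, at the height the lobes reach (184 mm above the table). A spring ball clicks the wheel into rests 60 degrees apart; in each, two lobes stand 30 degrees either side of this point and one opening is in the beam. About 3 to 4 N at the lobes pushes it out of a rest; once past 30 degrees it snaps on by itself to the next rest and stops there.
- empty_opening (a point): Centre of the wheel's one empty opening, a plain through hole 22 mm across, 31 mm from the axle; it turns with the wheel. The other five openings are closed by silvery coated filter glasses in notched black rings. At the start it is one to five clicks from the beam.
- beam_spot (a point): Where the beam crosses the wheel: in its middle plane, 31 mm straight below the axle, 84 mm above the table, fixed on the bench. A 36 mm wide stem and a 42 mm hub cover stand behind the wheel there, on the lamp's side.
- lamp_top (a point): Highest point of the finned lamp, 60 mm thick, 114 mm above the table, 138 mm from the wheel on the bench's -x side (towards the robot); its tube, 36 mm thick, runs on to the wheel's stem.
- cuvette_cap (a point): Top of the cuvette in its 38 mm square holder, 116 mm above the table, 78 mm from the wheel on the bench's +x side; the detector, 36 mm thick, stands behind it, lower.
- spare_cell: empty aluminium filter ring, 31 mm across, 10 mm high, lying on the breadboard; origin at the centre of its underside
- driver: black-handled screwdriver, 150 mm long, 26 mm thick, lying on the breadboard; origin under its middle
- screw_jar: small capped glass jar, 32 mm across, 45 mm high, standing on the breadboard beside the wheel; origin at the centre of its underside
- cuvette_box: white plastic cuvette box, 50 x 32 x 36 mm high, standing on the breadboard; origin at the centre of its underside
- tape: roll of masking tape lying flat on the table, 110 mm across, 24 mm high; origin at the centre of its underside
- wash_bottle: white plastic bottle on the table, 64 mm across, 150 mm high; origin at the centre of its underside
- beaker: glass beaker on the table, 68 mm across, 85 mm high; origin at the centre of its underside
- objective: microscope objective standing on the table, 34 mm across, 50 mm high; origin at the centre of its underside

How it is judged:
On the way:
1. a fingertip pushes the wheel round (contact force between the fingers and filter_wheel above 0.5 N and angular speed of filter_wheel above 0.2 rad/s), for 0.02 s.
At the end, for the whole second after the job is handed in: The centre of the empty opening is within 4 mm of the beam spot (7 degrees: the right click), the wheel is at rest, and every loose thing is within 15 mm of where it was (distance between empty_opening and beam_spot below 0.004 m and angular speed of filter_wheel below 0.1 rad/s and distance of each of spare_cell, driver, screw_jar, cuvette_box, tape, wash_bottle, beaker, objective from where it was at the start of the episode below 0.015 m); the robot touches nothing.
It fails at once if the wheel is gripped hard or forced: more than 40 N between the fingers and the wheel (contact force between the fingers and filter_wheel above 40 N).
It fails at once if a loose thing is picked up or pushed away by more than 15 mm (distance of any of spare_cell, driver, screw_jar, cuvette_box, tape, wash_bottle, beaker, objective from where it was at the start of the episode above 0.015 m).
It also fails if it takes over 48 s, if anything falls off the work surface, if the arm or the gripper's body presses on something with over 40 N, if the wrist force passes 120 N, or if a joint passes its speed limit or range.

ROBOT

A 7-joint arm with a two-finger parallel gripper is mounted at the origin on the work surface. World frame = base frame: x ahead of the robot, y to its left, z up, the work surface at z = 0. Lengths are in m, angles in rad, forces in N, time in s.
With the tool pointing down it reaches from about 0.425 to 0.95 m from the base axis. Payload 4.7 kg.
Tool frame: the origin (TCP) lies between the finger pads; the fingertips stand 11 mm ahead of it and the grasp point (between the pads) lies 8 mm behind it; z points along the fingers, y is the direction in which the jaws open and shut (so a half turn about z gives the same grasp; the last joint's range is limited). The gripper opens to 87 mm and grips with 3 to 60 N. Pads are 19 mm wide; open, the fingers measure 117 mm over their backs; the gripper's body (75 mm by 190 mm) begins 51 mm behind the grasp point.
Start: joints at [-1.362, 0.469, -0.049, 1.532, 0.024, 1.141, -0.082], TCP at [0.159, 0.656, 0.234] pointing down, gripper open.
Joint ranges: [-2.59, 2.59], [-0.33, 1.99], [-1.39, 1.29], [0.1, 2.45], [-1.04, 4.18], [0.21, 1.99], [-2.66, 2.66]. Speed limits (rad/s): [2.57, 2.57, 3.14, 3.14, 3.14, 3.14, 3.14].

INTERFACE

Orientations are given as a 3x3 rotation matrix whose columns are the frame's x, y, z axes.
In Python, from plant import robot, viewer gives the robot as it stands.
- The arm moves only by the shell command python3 -m jog 'ROWS' [FORCE]. ROWS is JSON, a list of rows, each a list of 5 numbers: the gripper command: -1 is fully open, 1 is shut, values between are in proportion, then the shift along the tool's x, y, z in mm, then the turn about the tool's z in degrees. A call has 1 to 20 rows; each row shifts and turns the commanded pose from where the row before left it, along the tool's axes as they then stand; what a row does not reach is not made up. A row lasts 1/8 s, in which the tool goes at most 62.5 mm and 10.7 degrees, less where a joint would pass 70% of its speed; a pose out of reach is approached as far as the arm can. A call is refused whole if a number of a shift passes 62.5 or a number of a turn 10.7, either way. A call with a gripper value outside its range is refused whole. The fingers move at their own pace and stop on an object; FORCE is the grip in N (left out, the last holds). Time passes only in rows, so rows that do not move let the fingers close. It gives the time, the measured TCP pose, the force and the opening at its end, in the units of the state.
- robot.sense(): the state, without advancing time (a new reading comes with each control period).
- viewer.camera(name): name is "scene" or "top"; returns (picture, depth): 384x512x3 uint8, red, green, blue; 384x512 float32, m along the optical axis (not along the pixel's ray), 0 where there is no reading.
- viewer.camera_model(name): a dict with "intrinsics" (3x3 intrinsics, pixels), "pose" (4x4, takes a point from camera to world coordinates). Camera axes: x right, y down, z forward; pixel columns grow to the right and rows downward; lengths in m; the calibration is good to about 2 mm. A picture is of the moment at which its call begins. camera_model takes no time and is no camera call.
- robot.finish_job(): hands the job in, once; it reports no verdict.
Trained networks look in the newest picture that a camera, given by its name, has taken for a name from the list of things; names that differ only in an ending like _2 or _b are one class to them, and where a whole thing is asked for, a point or a joint stands for the part that bears it (a point fixed in the world has none). Each returns a list of dicts, best first, with "p" (0 to 1); they miss things now and then, are a little off and sometimes report something else, mostly with a low value. They report only what shows in the picture. A call takes as long as a camera call.
- viewer.boxes_of(camera, name): "at" ([x, y, z] in m, in the coordinates of the camera as it stood for that picture, good to about 4 mm: the middle of the surface that is visible of it).
- viewer.silhouettes(camera, name): "mask" (384x512 bool, what is visible of it).
The state is a dict: "t": time; "qpos": joint angles; "joint_velocities": joint speeds; "tau": joint torques, N m; "position": TCP position; "eef_rot": TCP orientation; "wrist_force": force on the tool from outside, world axes, zero at the start; "wrist_torque": the same for the moment, N m; "width": finger opening in m.
Only numpy, scipy, OpenCV 4.12 (cv2) and the standard library are available. Lean on these libraries where they do the work, as an engineer would, in place of code of your own. Each camera call takes 0.05 s, during which the arm holds its last target. There are 200 camera calls.

## Working session

There is one attempt and no reset: what is moved stays moved. The work goes in short steps, Python scripts to look and compute and a shell command to move; the robot and the scene stay as the last step left them, time stands still between calls to the robot, and variables do not carry over. Pictures are saved under pics/ and viewed, about 8 in all and at most 12, crops included, and the job is handed in when it is done.

```bash
mkdir -p pics; cat > h.py <<'E'
import numpy as np,cv2
from plant import robot,viewer
def world(cam,p):
    T=np.array(viewer.camera_model(cam)["pose"]);return T[:3,:3]@np.array(p)+T[:3,3]
def proj(cam,P):
    m=viewer.camera_model(cam);T=np.array(m["pose"]);c=T[:3,:3].T@(np.array(P)-T[:3,3]);q=np.array(m["intrinsics"])@c;return q[:2]/q[2]
E
python3 - <<'E'
from h import *
np.set_printoptions(precision=3,suppress=True)
ims=[]
for c in("scene","top"):
    im,d=viewer.camera(c);np.save(c+"_d.npy",d);np.save(c+".npy",im);cv2.imwrite(f"pics/{c}0.png",cv2.cvtColor(im,cv2.COLOR_RGB2BGR))
    print(c,np.array(viewer.camera_model(c)["pose"]))
    for n in("filter_wheel","filter_bench","empty_opening","lamp_top","cuvette_cap","screw_jar","cuvette_box","wash_bottle","beaker","driver","spare_cell"):
        print(n,[(np.round(world(c,r["at"]),3),round(r["p"],2)) for r in viewer.boxes_of(c,n)[:2]])
s=robot.sense();print(s["t"],s["position"],s["eef_rot"],s["width"])
E
```

```text
scene [[-0.879  0.241 -0.411  0.966]
 [ 0.476  0.487 -0.732  0.745]
 [ 0.023 -0.84  -0.543  0.696]
 [ 0.     0.     0.     1.   ]]
filter_wheel [(array([ 0.542, -0.01 ,  0.119]), 0.89)]
filter_bench [(array([ 0.546, -0.004,  0.008]), 0.85)]
empty_opening [(array([ 0.542, -0.015,  0.119]), 0.56)]
lamp_top [(array([ 0.542, -0.003,  0.012]), 0.56), (array([ 0.541, -0.01 ,  0.118]), 0.19)]
cuvette_cap [(array([ 0.541, -0.004,  0.01 ]), 0.63)]
screw_jar [(array([0.448, 0.079, 0.043]), 0.66)]
cuvette_box []
wash_bottle [(array([0.632, 0.415, 0.089]), 0.95), (array([ 0.545, -0.016,  0.12 ]), 0.21)]
beaker [(array([ 0.669, -0.417,  0.06 ]), 0.82), (array([ 0.541, -0.011,  0.12 ]), 0.46)]
driver [(array([ 0.545, -0.003,  0.01 ]), 0.55)]
spare_cell []
top [[-0.024 -0.995  0.1    0.438]
 [-1.     0.024  0.006 -0.001]
 [-0.008 -0.1   -0.995  1.38 ]
 [ 0.     0.     0.     1.   ]]
filter_wheel [(array([ 0.537, -0.029,  0.137]), 0.61)]
filter_bench [(array([ 0.524, -0.02 ,  0.015]), 0.59)]
empty_opening [(array([ 0.541, -0.03 ,  0.138]), 0.5)]
lamp_top [(array([ 0.525, -0.023,  0.014]), 0.87)]
cuvette_cap [(array([ 0.525, -0.025,  0.013]), 0.66)]
screw_jar []
cuvette_box [(array([ 0.636, -0.121,  0.043]), 0.63)]
wash_bottle [(array([0.608, 0.379, 0.106]), 0.81)]
beaker [(array([ 0.668, -0.452,  0.052]), 0.7), (array([0.384, 0.46 , 0.021]), 0.63)]
driver [(array([ 0.408, -0.107,  0.037]), 0.71)]
spare_cell []
1.2 [0.159 0.656 0.234] [[-0.972  0.236 -0.   ]
 [ 0.236  0.972  0.   ]
 [ 0.     0.    -1.   ]] 0.08719836432104777
```

View pics/scene0.png

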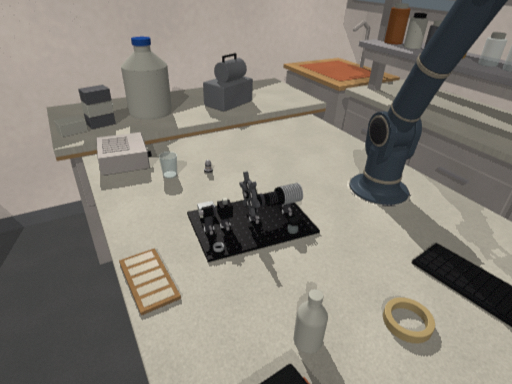

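View pics/top0.png

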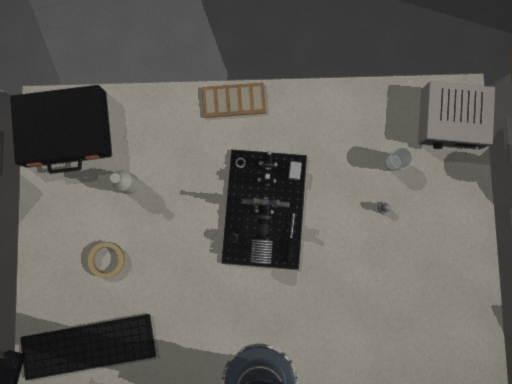

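```bash
python3 - <<'E'
from h import *
np.set_printoptions(precision=4,suppress=True)
def cloud(c):
    d=np.load(c+"_d.npy");m=viewer.camera_model(c);K=np.array(m["intrinsics"]);T=np.array(m["pose"])
    v,u=np.indices(d.shape);p=np.stack([(u-K[0,2])/K[0,0]*d,(v-K[1,2])/K[1,1]*d,d],-1)
    return p@T[:3,:3].T+T[:3,3],d
W,d=cloud("top");im=np.load("top.npy")
g=(im.max(2)<75);g[:140]=0;g[290:]=0;g[:,:200]=0;g[:,330:]=0
g=cv2.morphologyEx(g.astype(np.uint8),cv2.MORPH_CLOSE,np.ones((9,9)))
n,l,s,_=cv2.connectedComponentsWithStats(g);k=1+s[1:,4].argmax();print(s[k])
v,u=np.where(l==k)
m=viewer.camera_model("top");K=np.array(m["intrinsics"]);T=np.array(m["pose"])
r=np.stack([(u-K[0,2])/K[0,0],(v-K[1,2])/K[1,1],np.ones(len(u))],-1)@T[:3,:3].T
P=T[:3,3]+r*((0.012-T[2,3])/r[:,2])[:,None]
R=cv2.minAreaRect(P[:,:2].astype(np.float32));print(R,cv2.boxPoints(R))
for c in("top","scene"):
    W,d=cloud(c);q=(d>0)&(abs(W[...,0]-.54)<.06)&(abs(W[...,1]+.02)<.1)&(W[...,2]>.145)&(W[...,2]<.2)
    p=W[q];print(c,len(p),p.mean(0),p.min(0),p.max(0),"slope dx/dy",np.polyfit(p[:,1],p[:,0],1))
for c,(x0,y0,x1,y1),f in(("scene",(180,160,325,260),5),("top",(215,145,315,275),4)):
    i=np.load(c+".npy")[y0:y1,x0:x1];cv2.imwrite(f"pics/{c}1.png",cv2.resize(cv2.cvtColor(i,cv2.COLOR_RGB2BGR),None,fx=f,fy=f,interpolation=cv2.INTER_CUBIC))
E
```

```text
[ 221  150   86  120 8656]
((0.5269968509674072, -0.027738511562347412), (0.24051786959171295, 0.3585750460624695), 84.01122283935547) [[ 0.3361 -0.1286]
 [ 0.6928 -0.166 ]
 [ 0.7179  0.0732]
 [ 0.3612  0.1106]]
top 136 [ 0.5366 -0.0291  0.1646] [ 0.5274 -0.0667  0.1469] [0.5468 0.0079 0.1783] slope dx/dy [0.1037 0.5396]
scene 125 [ 0.5402 -0.0263  0.16  ] [ 0.5279 -0.0654  0.1452] [0.548  0.0095 0.1746] slope dx/dy [0.0962 0.5428]
```

View pics/scene1.png

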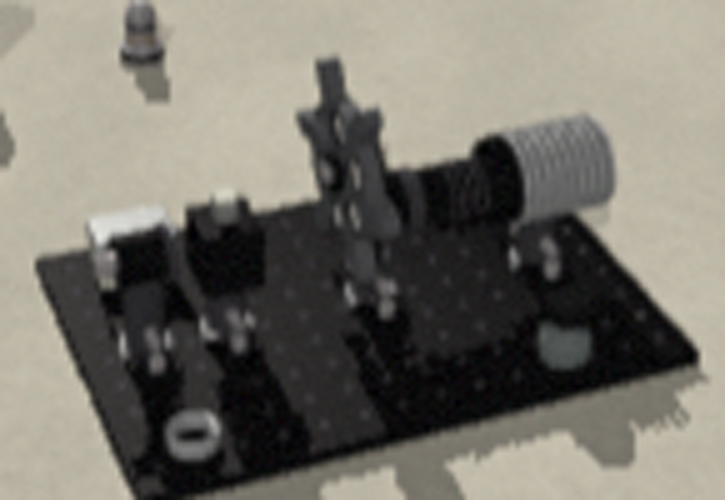

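View pics/top1.png

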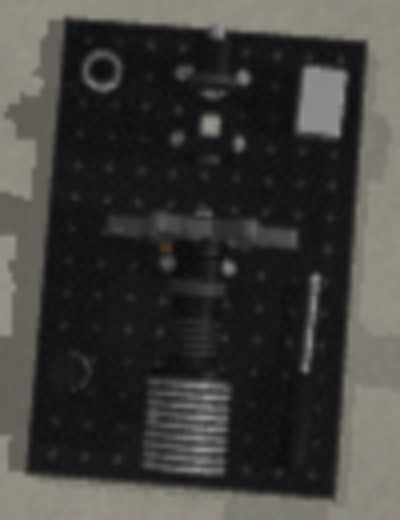

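```bash
cat > rect.py <<'E'
from h import *
def rect(c,name,im,d):
    a=np.deg2rad(-6.0);ex=np.array([np.cos(a),np.sin(a),0]);ey=np.array([-np.sin(a),np.cos(a),0]);C=np.array([.537,-.0288,.115])
    S=75;src=[];dst=[]
    for y,z in((-S,-S),(S,-S),(S,S),(-S,S)):
        src.append(proj(c,C+ex*.006+ey*y/1e3+np.array([0,0,z/1e3])));dst.append([(y+S)*2.6,(S-z)*2.6])
    H=cv2.getPerspectiveTransform(np.float32(src),np.float32(dst))
    w=cv2.warpPerspective(im,H,(390,390),flags=cv2.INTER_CUBIC)
    w=np.clip(w.astype(float)*1.5,0,255).astype(np.uint8)
    for k in range(6):
        t=np.deg2rad(60*k);p=(int((31*np.sin(t)+S)*2.6),int((S-31*np.cos(t))*2.6));cv2.circle(w,p,29,(255,255,0),1)
    x,y=np.mean(src,0).astype(int)
    i=im[y-30:y+30,x-25:x+25];i=cv2.resize(np.clip(i*1.5,0,255).astype(np.uint8),(325,390),interpolation=cv2.INTER_NEAREST)
    cv2.imwrite(f"pics/{name}.png",cv2.cvtColor(np.hstack([w,i]),cv2.COLOR_RGB2BGR))
E
python3 - <<'E'
from rect import *
rect("scene","rect0",np.load("scene.npy"),np.load("scene_d.npy"))
E
```

```text
(no output)
```

View pics/rect0.png

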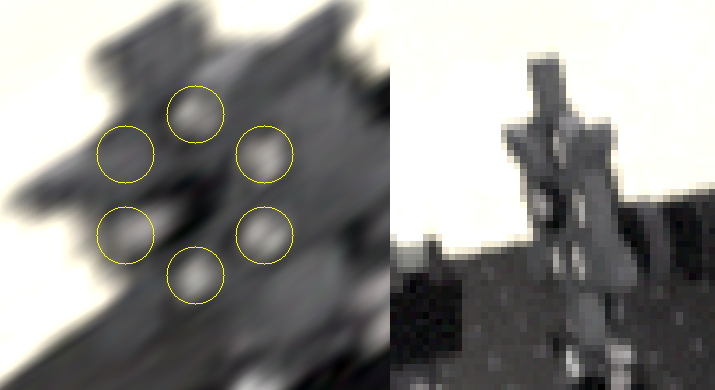

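The circle at upper left (125,155 in the rectified view) is plain grey, while the other five show bright glass. So the empty opening stands 60° from the top on the -y side. Two clicks are needed, with the top lobes pushed towards -y.

First I'll turn the tool so its 19 mm side lies along bench y, with the gripper shut.

```bash
python3 -m jog '[[1,0,0,0,10.3],[1,0,0,0,10.3],[1,0,0,0,10.3],[1,0,0,0,10.3],[1,0,0,0,10.3],[1,0,0,0,10.3],[1,0,0,0,10.3],[1,0,0,0,10.3]]' 10
```

```text
t: 2.2
position: [0.1589, 0.6561, 0.2336]
eef_rot: [[0.111, 0.994, -0.0], [0.994, -0.111, 0.0], [0.0, -0.0, -1.0]]
wrist_force: [-0.3, -0.1, -0.6]
width: 0.0148
```

```bash
python3 -m jog '[[1,-49,37.3,0,0],[1,-49,37.3,0,0],[1,-49,37.3,0,0],[1,-49,37.3,0,0],[1,-49,37.3,0,0],[1,-49,37.3,0,0],[1,-49,37.3,0,0],[1,-49,37.3,0,0],[1,-49,37.3,0,0],[1,-49,37.3,0,0],[1,-49,37.3,0,0],[1,0,0,0,0],[1,0,0,0,0]]'
cat > where.py <<'E'
from h import *
s=robot.sense();a=np.deg2rad(-6);R=np.array([[np.cos(a),np.sin(a)],[-np.sin(a),np.cos(a)]])
print("bench xy mm",R@(np.array(s["position"])[:2]-[.537,-.0288])*1e3,"z",s["position"][2],"toolx deg",np.degrees(np.arctan2(s["eef_rot"][1][0],s["eef_rot"][0][0])),s["t"])
E
python3 where.py
```

```text
t: 3.82
position: [0.5102, 0.0773, 0.2334]
eef_rot: [[0.105, 0.994, -0.0], [0.994, -0.105, 0.001], [0.001, -0.001, -1.0]]
wrist_force: [-0.9, 1.1, -0.1]
width: 0.0006
bench xy mm [-37.76465782 102.76477298] z 0.23341779314484656 toolx deg 83.96703035709417 3.825
```

Next I'll go to bench (0, 55), then down to TCP z 0.175 (tip at 0.164, clear of everything).

```bash
python3 -m jog '[[1,-24,19,0,0],[1,-24,19,0,0],[1,0,0,20,0],[1,0,0,20,0],[1,0,0,18,0],[1,0,0,0,0]]'; python3 where.py
```

```text
t: 4.58
position: [0.542, 0.0265, 0.1742]
eef_rot: [[0.103, 0.995, -0.003], [0.995, -0.103, -0.0], [-0.0, -0.003, -1.0]]
wrist_force: [-0.1, 0.0, -0.7]
width: 0.0002
bench xy mm [-0.84563729 55.53114587] z 0.1741811800803634 toolx deg 84.09448434910185 4.575
```

```bash
python3 -m jog '[[1,-4,0,0,0],[1,-4,0,0,0],[1,-4,0,0,0],[1,-4,0,0,0],[1,-4,0,0,0],[1,-4,0,0,0],[1,-4,0,0,0],[1,-4,0,0,0]]'; python3 where.py;  python3 -m jog '[[1,-4,0,0,0],[1,-4,0,0,0],[1,-4,0,0,0],[1,-4,0,0,0],[1,-4,0,0,0],[1,0,0,0,0],[1,0,0,0,0]]'; python3 where.py
python3 - <<'E'
from rect import *
im,d=viewer.camera("scene");rect("scene","rect1",im,d)
E
```

```text
t: 5.58
position: [0.5393, -0.0076, 0.1752]
eef_rot: [[0.106, 0.994, -0.001], [0.994, -0.106, -0.001], [-0.001, -0.001, -1.0]]
wrist_force: [-0.0, 1.4, 0.6]
width: 0.0007
bench xy mm [ 0.06298011 21.30368918] z 0.17520316869905456 toolx deg 83.93491493613679 5.575
t: 6.45
position: [0.5378, -0.0263, 0.1755]
eef_rot: [[0.105, 0.994, -0.0], [0.994, -0.105, 0.0], [0.0, -0.0, -1.0]]
wrist_force: [-0.0, -0.0, -0.3]
width: 0.0006
bench xy mm [0.49162639 2.53431229] z 0.17548279230991098 toolx deg 83.98461739556738 6.45
```

View pics/rect1.png

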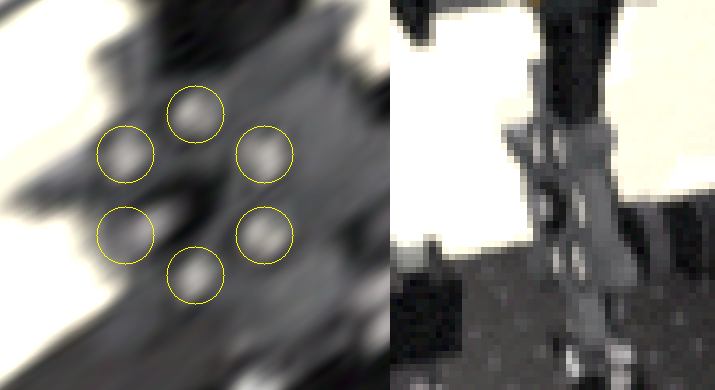

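The wheel clicked once: upper left is now bright, and the empty opening sits at lower left (125,235). I'll lift, go back to the +y side and push one more click, then lift clear.

```bash
python3 -m jog '[[1,0,0,-20,0],[1,0,0,-20,0],[1,0,0,0,0],[1,27,0,0,0],[1,26,0,0,0],[1,0,0,0,0],[1,0,0,20,0],[1,0,0,20,0],[1,0,0,0,0]]'; python3 where.py;  python3 -m jog '[[1,-4,0,0,0],[1,-4,0,0,0],[1,-4,0,0,0],[1,-4,0,0,0],[1,-4,0,0,0],[1,-4,0,0,0],[1,-4,0,0,0],[1,-4,0,0,0],[1,-4,0,0,0],[1,-4,0,0,0],[1,-4,0,0,0],[1,-4,0,0,0],[1,-4,0,0,0],[1,0,0,0,0],[1,0,0,0,0],[1,0,0,-20,0],[1,0,0,-30,0],[1,0,0,-40,0],[1,0,0,-40,0],[1,0,0,0,0]]'; python3 where.py
python3 - <<'E'
from rect import *
im,d=viewer.camera("scene");rect("scene","rect2",im,d)
im,d=viewer.camera("top")
for n in("cuvette_box","wash_bottle","beaker","driver"): print(n,[(np.round(world("top",r["at"]),3),round(r["p"],2)) for r in viewer.boxes_of("top",n)[:1]])
E
```

```text
t: 7.62
position: [0.5417, 0.025, 0.1738]
eef_rot: [[0.106, 0.994, -0.004], [0.994, -0.106, -0.001], [-0.002, -0.004, -1.0]]
wrist_force: [0.7, 0.4, -0.5]
width: 0.0003
bench xy mm [-0.90926387 53.99419743] z 0.17384266827335404 toolx deg 83.89424593773725 7.625
t: 10.12
position: [0.5396, -0.0257, 0.3086]
eef_rot: [[0.105, 0.994, 0.007], [0.995, -0.105, 0.001], [0.002, 0.006, -1.0]]
wrist_force: [-0.2, 0.0, -1.1]
width: 0.0005
bench xy mm [2.29014174 3.39827622] z 0.3086272669636317 toolx deg 83.9961252691766 10.125
cuvette_box [(array([ 0.649, -0.135,  0.048]), 0.38)]
wash_bottle [(array([0.607, 0.378, 0.105]), 0.79)]
beaker [(array([ 0.671, -0.45 ,  0.048]), 0.62)]
driver [(array([ 0.405, -0.11 ,  0.035]), 0.64)]
```

View pics/rect2.png

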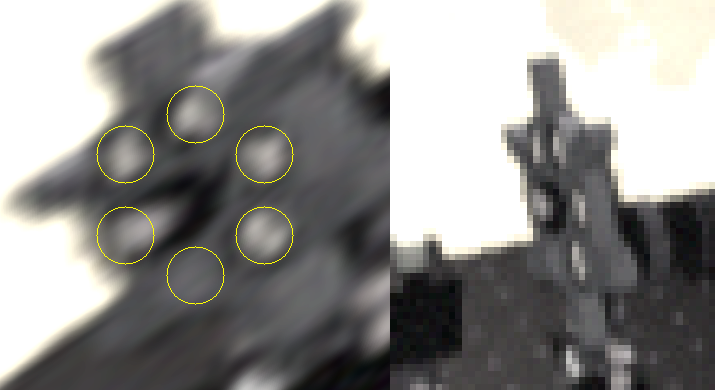

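The bottom opening (195,275) is now the only one without glass, and the lobes match the starting rest. The arm is clear, so I'm handing in.

```bash
python3 -m jog '[[1,0,0,0,0],[1,0,0,0,0],[1,0,0,0,0]]'; python3 -c "
from plant import robot
print(robot.finish_job())"
```

```text
t: 10.8
position: [0.5378, -0.0255, 0.3054]
eef_rot: [[0.105, 0.994, -0.0], [0.994, -0.105, -0.0], [-0.0, -0.0, -1.0]]
wrist_force: [0.3, 0.5, 0.1]
width: 0.0004
the job is handed in; nothing more can be done
None
```

The empty opening now stands in the beam, and I handed the job in at about 10.8 s. I flicked the wheel two clicks towards the bench's -y side with the closed fingertips on a top lobe, then lifted the gripper about 130 mm straight up, clear of everything.

**Wheel:** the last picture, flattened to a front view, shows the bottom opening as the only one without glass. The lobes look the same as in the starting rest, and I saw no sign of a half-click. The wheel is only a few pixels wide in that view, so I judged its rest by eye and did not measure the angle.

**Forces:** the wrist readings printed at the end of each move were at most about 1.5 N. I did not record the peak force during the pushes.

**Loose things:**
- **Agree:** the wash bottle, beaker and driver were found within about 5 mm of their first positions.
- **Disagrees:** the cuvette box reading shifted by about 19 mm, but with low confidence (0.38). The fingertips never went below 0.164 m or more than about 60 mm from the wheel's centre once they were down there. That makes contact with the box implausible, and I put the shift down to detector error.
- **Not re-checked:** the spare cell, screw jar, tape and objective.

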